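# Pick the sound dosing head and prime it

### The job

Only one of the three bottle dosing heads in the sloping rack still has its full spring: working from the robot's left end of the rack to its right, press each black rubber bellows in by about 7 mm, never beyond 12 mm, and feel which one resists clearly more than the other two. Then push the lid of the dispensing box up until it tips over and stays open by itself, stand the firm head upright in the port inside, fully home, and prime it with another press of about 7 mm. Leave the lid open, the two weak heads in their slots, and the bottle, the beaker and the jar undisturbed.

Things in the scene. Friction and masses are not known exactly. Their poses are not given: they have to be found in the camera images.
- rack: fixed aluminium rack with three holes in a row. Origin: on the table under the middle hole; x away from the robot side, y along the row to the robot's left, z up. Its face, 270 mm along y, 85 mm along the slope, leans 25 degrees: its outward normal, and the axis of every head, is (-0.423, 0, 0.906) in the rack's frame. Base from x = -55 to 95 mm
- slot_1 (a point): mouth of the hole at the robot's left end of the rack (rack frame: y = 90 mm, 95 mm above the table), on the rack face
- slot_2 (a point): mouth of the middle hole (y = 0), 95 mm above the table
- slot_3 (a point): mouth of the hole at the robot's right end of the rack (y = -90 mm), 95 mm above the table
- head_a: one of three look-alike dosing heads (any slot may hold the firm one): plug 18 mm diameter, 25 mm long, in the rack's hole with 1 mm play; white ribbed collar 36 mm diameter, 26 mm high, the part to grip; black rubber bellows 25 mm diameter on top. Origin: centre of the collar's underside, on the rack face; z: head's axis, collar top at 26 mm, bellows' flat top at 54 mm. 45 to 85 g; pulls out along z
- head_b: one of three look-alike dosing heads (any slot may hold the firm one): plug 18 mm diameter, 25 mm long, in the rack's hole with 1 mm play; white ribbed collar 36 mm diameter, 26 mm high, the part to grip; black rubber bellows 25 mm diameter on top. Origin: centre of the collar's underside, on the rack face; z: head's axis, collar top at 26 mm, bellows' flat top at 54 mm. 45 to 85 g; pulls out along z
- head_c: one of three look-alike dosing heads (any slot may hold the firm one): plug 18 mm diameter, 25 mm long, in the rack's hole with 1 mm play; white ribbed collar 36 mm diameter, 26 mm high, the part to grip; black rubber bellows 25 mm diameter on top. Origin: centre of the collar's underside, on the rack face; z: head's axis, collar top at 26 mm, bellows' flat top at 54 mm. 45 to 85 g; pulls out along z
- bellows_a (a joint): how far the bellows of head_a is pressed in along its head's axis, in m: 0 untouched, 0.016 bottomed. Springs back; resistance grows in proportion to depth. Pressed in 7 mm, two of the three heads resist with about 5 N, the sound one with about 15 N
- bellows_b (a joint): how far the bellows of head_b is pressed in along its head's axis, in m: 0 untouched, 0.016 bottomed. Springs back; resistance grows in proportion to depth. Pressed in 7 mm, two of the three heads resist with about 5 N, the sound one with about 15 N
- bellows_c (a joint): how far the bellows of head_c is pressed in along its head's axis, in m: 0 untouched, 0.016 bottomed. Springs back; resistance grows in proportion to depth. Pressed in 7 mm, two of the three heads resist with about 5 N, the sound one with about 15 N
- station: fixed white plastic dispensing box, open at the top under its lid: outside 160 mm along x, 170 mm along y, 98 mm high, walls and floor 4 mm. Origin: centre of its underside on the table; x away from the robot side, z up. On its floor a grey block 90 by 100 mm, top 34 mm above the table, with the port hole
- port (a point): mouth of the port: centre of a vertical hole, 24 mm diameter and 30 mm deep, in the top of the grey block, 34 mm above the table (box frame: x = -12 mm, y = 0). A head's plug goes in with 3 mm play all round and its collar then rests on the block
- lid (a joint): angle of the box's lid in rad: 0 shut, grows as the front (robot side) rises, 1.8 end stop, leaning back beyond the box. Loose hinge, no catch: below about 1.5 it falls shut, above 1.6 it stays open. 160 g; flat, 5 mm thick, 176 mm wide, ending 8 mm beyond the front wall in a lip 120 mm wide that flares 41 mm outwards and up at 50 degrees: push up from under the lip
- lid_hinge (a point): middle of the lid's hinge line along the far side of the box (box frame: x = 82 mm, z = 101 mm); the line runs along the box's y axis
- lid_edge (a point): middle of the lip's free edge; when shut 195 mm from the hinge line towards the robot and 132 mm above the table
- spray: bystander: orange plastic bottle, 66 mm diameter, 190 mm tall, origin at the centre of its underside
- beaker: bystander: clear beaker, 84 mm diameter, 100 mm tall, origin at the centre of its underside
- jar: bystander: glass jar with a metal cap, 76 mm diameter, 85 mm tall, origin at the centre of its underside
There are look-alikes about, which are no part of the job. What is shaped like the head_a but red is not meant.

How it is judged:
By the outcome, as a careful person would: the job done as asked, in the order asked, and still so for the second after the job is handed in, with the robot touching nothing.
It also fails if it takes over 72 s, if anything falls off the work surface, if the arm or the gripper's body presses on something with over 40 N, if the wrist force passes 120 N, or if a joint passes its speed limit or range.

### The arm

A 6-joint arm with a two-finger parallel gripper is mounted at the origin on the work surface. World frame = base frame: x ahead of the robot, y to its left, z up, the work surface at z = 0. Lengths are in m, angles in degrees, forces in N, time in s.
With the tool pointing down it reaches from about 0.375 to 0.9 m from the base axis. Payload 3.1 kg.
Tool frame: the origin (TCP) lies on the centre line of the jaws, within the pads' length; the fingertips stand finger_overhang ahead of it and the grasp point (between the pads) lies 5 mm behind it (finger_overhang is the distance from the TCP to the fingertips, in m); z points along the fingers, y is the line along which they close (so a half turn about z gives the same grasp; the last joint's range is limited). The gripper opens to 87 mm and grips with 3 to 60 N. Pads are 19 mm wide; open, the fingers measure 117 mm over their backs; the gripper's body (75 mm by 190 mm) begins 51 mm behind the grasp point.
Start: joints at [-83.337, 30.224, 82.088, -0, 67.689, -10.227], TCP at [0.182, -0.598, 0.237] pointing down, gripper open.
Joint ranges: [-176.69, 176.69], [-43.24, 126.21], [12.49, 139.97], [-82, 262], [0, 151.66], [-163.58, 163.58]. Speed limits (degrees/s): [159.86, 159.86, 180, 180, 180, 180].

### API

Orientations are given as a 3x3 rotation matrix whose columns are the frame's x, y, z axes.
In Python, from rig import read_state, capture, calibration, hand_in, finger_overhang gives the robot as it stands.
- The arm moves only by the tool send_rows, never from a script. Its argument "plan" is a list of rows, each a list of 5 numbers: the closure in counts, from 0 (fully open) to 255 (shut), then the shift along the tool's x, y, z in m, then the turn about the tool's z in rad. A call has 1 to 20 rows; each row shifts and turns the commanded pose from where the row before left it, along the tool's axes as they then stand; what a row does not reach is not made up. A row lasts 1/12 s, in which the tool goes at most 41.7 mm and 7.16 degrees, less where a joint would pass 70% of its speed; a pose out of reach is approached as far as the arm can. A call is refused whole if a number of a shift passes 0.0417 or a number of a turn 0.125, either way. A call with a gripper value outside its range is refused whole. The fingers move at their own pace and stop on an object; the grip force is fixed at half the most. Time passes only in rows, so rows that do not move let the fingers close. It gives the time, the measured TCP pose, the force, the opening and the grip force at its end, in the units of the state.
- read_state(): the state, without advancing time (a new reading comes with each control period).
- capture(name): name is "scene" or "top" or "wrist"; returns (picture, depth): 384x512x3 uint8, blue, green, red; 384x512 float32, m along the optical axis (not along the pixel's ray), 0 where there is no reading.
- calibration(name): a dict with "fx", "fy", "cx", "cy" (pixels), "xyz" and "rotation" of the camera in the world. Camera axes: x right, y down, z forward; pixel columns grow to the right and rows downward; lengths in m; the calibration is good to about 2 mm. The wrist camera is an equidistant fisheye: a pixel r from the principal point sees the ray r / f radians off the axis. A picture is of the moment at which its call begins: read the wrist's pose just before it. calibration takes no time and is no camera call; for the wrist camera it gives the pose at the moment of the call.
- hand_in(): hands the job in; it is judged then, once.
The state is a dict: "time_s": time; "joint_positions": joint angles; "qvel": joint speeds; "tau": joint torques, N m; "position": TCP position; "tcp_rot": TCP orientation; "force": force on the tool from outside, world axes, zero at the start; "moment": the same for the moment, N m; "opening": opening from 0.0 (shut) to 1.0 (fully open); "grasp_force": force on a finger pad.
Only numpy, scipy, OpenCV 4.12 (cv2) and the standard library are available. Lean on these libraries where they do the work, as an engineer would, in place of code of your own. Each camera call takes 0.05 s, during which the arm holds its last target. There are 200 camera calls.

## Working session

There is one attempt and no reset: what is moved stays moved. The work goes in short steps, Python scripts to look and compute and a tool call to move; the robot and the scene stay as the last step left them, time stands still between calls to the robot, and variables do not carry over. Pictures are saved under pics/ and viewed, at most 10 in all, crops included, and the job is handed in when it is done.

Besides the shell and the picture viewer there is one more tool, called after ">>>" by a JSON object that holds its "name" and its "arguments". send_rows: Moves the arm, as the interface text tells. Its arguments: {"type":"object","properties":{"plan":{"type":"array","items":{"type":"array","items":{"type":"number"}}}},"required":["plan"]}

```bash
ls; mkdir -p pics; python3 - <<'E'
from rig import *
import cv2,numpy as np
s=read_state();print({k:np.round(v,3).tolist() for k,v in s.items()});print(finger_overhang if not callable(finger_overhang) else finger_overhang())
for n in("scene","top"):
    p,d=capture(n);cv2.imwrite(f"pics/{n}0.png",p);np.save(f"pics/{n}0.npy",d);c=calibration(n);print(n,{k:np.round(v,4).tolist() for k,v in c.items()})
E
```

```text
pics
{'time_s': 0.0, 'joint_positions': [-83.336, 30.279, 82.158, 0.001, 67.687, -10.227], 'qvel': [0.006, 0.035, -0.044, 0.029, 0.028, -0.086], 'tau': [-0.001, -44.004, -17.659, 0.063, 0.058, -0.0], 'position': [0.182, -0.597, 0.236], 'tcp_rot': [[0.957, 0.291, -0.0], [0.291, -0.957, 0.002], [0.0, -0.002, -1.0]], 'force': [-0.173, -0.93, 0.212], 'moment': [0.044, 0.043, 0.019], 'grasp_force': 0.0, 'opening': 0.997}
0.014
scene {'fx': 495.1986, 'fy': 495.1986, 'cx': 250.8353, 'cy': 194.4588, 'xyz': [1.4916, -0.0975, 1.4091], 'rotation': [[0.0978, 0.8157, -0.5701], [0.9952, -0.0824, 0.0528], [-0.004, -0.5725, -0.8199]]}
top {'fx': 453.014, 'fy': 453.014, 'cx': 253.4372, 'cy': 190.1518, 'xyz': [0.2874, -0.0216, 1.707], 'rotation': [[0.0281, -0.9811, 0.1916], [-0.9996, -0.0263, 0.0121], [-0.0068, -0.1919, -0.9814]]}
```

View pics/scene0.png

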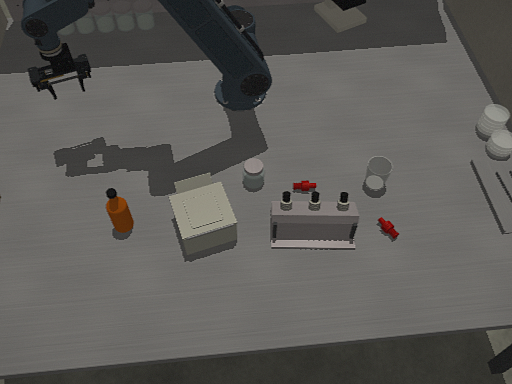

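View pics/top0.png

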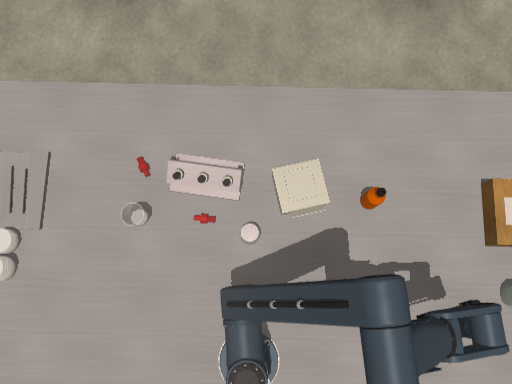

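Scene: the three black bellows on white collars stand in the rack at (286,198), (315,198), (344,198), with slot_1 (robot's left) at x=344. The box is at (203,215), spray at (120,213), jar at (254,172), beaker at (378,172). The red look-alikes lie on the table at (304,186) and (388,228). In the top view the bellows are at (177,175), (202,179), (227,182) and the lid is at (300,187).

```bash
cat > h.py <<'E'
from rig import *
import cv2,numpy as np
np.set_printoptions(precision=4,suppress=True)
def cloud(d,c):
    v,u=np.mgrid[:d.shape[0],:d.shape[1]]
    P=np.stack([(u-c["cx"])/c["fx"]*d,(v-c["cy"])/c["fy"]*d,d],-1)
    return P@np.array(c["rotation"]).T+np.array(c["xyz"])
def ray(uv,c):
    r=np.array([(uv[0]-c["cx"])/c["fx"],(uv[1]-c["cy"])/c["fy"],1]);r=np.array(c["rotation"])@r
    return np.array(c["xyz"]),r/np.linalg.norm(r)
E
python3 - <<'E'
from h import *
for n,boxes in (("scene",dict(rack=(262,188,366,255),box=(165,172,240,255))),("top",dict(rack=(160,148,250,206),box=(265,152,335,222)))):
    p=cv2.imread(f"pics/{n}0.png");d=np.load(f"pics/{n}0.npy");c=calibration(n);W=cloud(d,c);g=p.max(2)
    x0,y0,x1,y1=boxes["rack"]
    m=np.zeros(g.shape,np.uint8);m[y0:y1,x0:x1]=((g<45)&(W[...,2]>.1))[y0:y1,x0:x1]
    k,l,st,ce=cv2.connectedComponentsWithStats(m)
    for i in range(1,k):
        if st[i,4]>8:
            q=W[l==i];print(n,"dark",ce[i],st[i],q.mean(0),q[:,2].max(), q[q[:,2]>q[:,2].max()-.008].mean(0))
    # lid
    x0,y0,x1,y1=boxes["box"];Q=W[y0:y1,x0:x1].reshape(-1,3)
    L=Q[(Q[:,2]>.095)&(Q[:,2]<.112)];r=cv2.minAreaRect(L[:,:2].astype(np.float32)*1000);print(n,"lid",r,np.median(L[:,2]))
    L=Q[(Q[:,2]>.118)&(Q[:,2]<.15)];print(n,"lip",len(L),L.mean(0) if len(L) else '')
    x0,y0,x1,y1=boxes["rack"];Q=W[y0:y1,x0:x1].reshape(-1,3)
    L=Q[(Q[:,2]>.03)&(Q[:,2]<.2)];print(n,"rack",cv2.minAreaRect(L[:,:2].astype(np.float32)*1000))
    big=cv2.resize(p[140:260,150:380] if n=="scene" else p[140:240,120:400],None,fx=3 if n=="scene" else 2.8,fy=3 if n=="scene" else 2.8,interpolation=2)
    cv2.imwrite(f"pics/{n}0c.png",big)
    # others
    for nm,(u,v) in (dict(spray=(120,213),jar=(254,170),beaker=(378,172)) if n=="scene" else dict(spray=(373,198),jar=(250,233),beaker=(134,214))).items():
        print(nm,W[v,u])
E
```

```text
scene dark [286.1045 196.3284] [283 191   7  11  67] [0.6265 0.093  0.1388] 0.14988037064212523 [0.6232 0.0936 0.1458]
scene dark [314.8209 196.6269] [311 192   8  11  67] [0.6494 0.1776 0.1575] 1.4090986025747945 [ 1.4916 -0.0975  1.4091]
scene dark [343.6866 196.8209] [340 192   8  11  67] [0.6463 0.2712 0.1387] 0.1538469842151602 [0.6457 0.27   0.1485]
scene lid ((620.1532592773438, -173.49989318847656), (189.84890747070312, 176.8890838623047), 14.595815658569336) 0.10540035933775693
scene lip 244 [ 0.525  -0.1985  0.1264]
scene rack ((620.4578247070312, 183.78102111816406), (270.2438659667969, 188.47955322265625), 83.17579650878906)
spray [ 0.6191 -0.4266  0.1125]
jar [0.468  0.0086 0.0802]
beaker [0.4776 0.4462 0.0241]
top lid ((620.4739990234375, -171.19137573242188), (184.07077026367188, 177.3834228515625), 14.400161743164062) 0.10560348276936193
top lip 149 [ 0.5245 -0.1955  0.1275]
top rack ((658.29833984375, 181.75595092773438), (271.3528747558594, 98.56433868408203), 83.474609375)
spray [ 0.5783 -0.4246  0.1302]
jar [0.4473 0.0063 0.0858]
beaker [0.5152 0.45   0.0054]
```

View pics/scene0c.png

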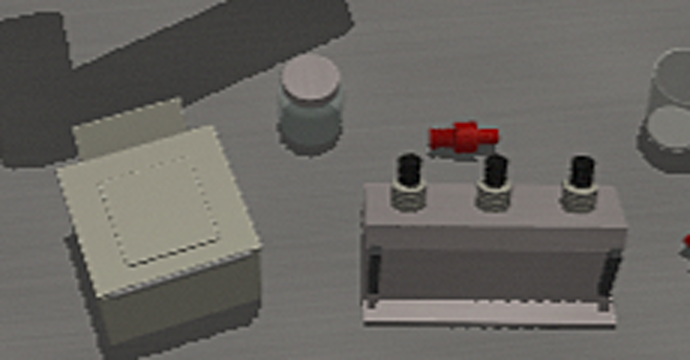

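Crop confirms: the three rack heads (black bellows, white collars) are the ones to work on. The two red ones lie loose on the table and aren't meant. Next I fit the rack and box poses more closely.

```bash
python3 - <<'E'
from h import *
from scipy.optimize import minimize
for n,rb,bb in (("scene",(262,188,366,255),(165,172,240,255)),("top",(160,148,250,206),(265,152,335,222))):
    p=cv2.imread(f"pics/{n}0.png");d=np.load(f"pics/{n}0.npy");c=calibration(n);W=cloud(d,c)
    Q=W[rb[1]:rb[3],rb[0]:rb[2]].reshape(-1,3)
    yaw=np.radians(-6.6);ex=np.array([np.cos(yaw),np.sin(yaw),0]);ey=np.array([-ex[1],ex[0],0]);ez=np.array([0,0,1]);nn=-.423*ex+.906*ez
    sel=(Q[:,2]>.06)&(Q[:,2]<.13);S=Q[sel]@nn;h,e=np.histogram(S,np.arange(S.min(),S.max(),.001));k=np.argmax(h);m=abs(S-e[k])<.004
    F=Q[sel][m];cen=F.mean(0);A=np.linalg.svd(F-cen,full_matrices=False)[2][2];A*=np.sign(A[2])
    x=F@ex;y=F@ey
    print(n,"face n",A,"pred",nn,len(F),"offset",np.median(F@nn),"y range",np.percentile(y,[0.5,99.5]),"z",np.percentile(F[:,2],[1,99]))
    yc=np.percentile(y,[.5,99.5]).mean();xo=(np.median(F@nn)-.906*.095)/-.423
    slots=[xo*ex+(yc+o)*ey+.095*ez for o in(.09,0,-.09)];print(np.array(slots),"tops",np.array(slots)+.054*nn)
    # heads: collar white+bellows cross-check via points above the face
    H=Q[((Q@nn-np.median(F@nn))>.008)&((Q@nn-np.median(F@nn))<.06)&(Q[:,2]<.2)]
    yy=H@ey-yc
    for o in(.09,0,-.09):
        q=H[abs(yy-o)<.03];s=q@nn-np.median(F@nn);print(o,"n",len(q),"y ext",np.percentile(q@ey-yc-o,[2,98]),"s max",np.percentile(s,97), "x med along slope",np.median((q@ex)*.906+q[:,2]*.423)-(xo*.906+.095*.423))
    Q=W[bb[1]:bb[3],bb[0]:bb[2]].reshape(-1,3);L=Q[(Q[:,2]>.099)&(Q[:,2]<.110)]
    for yd in (14.0,14.5,15.0):
        yaw=np.radians(yd);bx=np.array([np.cos(yaw),np.sin(yaw),0]);by=np.array([-bx[1],bx[0],0])
        a=np.percentile(L@bx,[.5,99.5]);b=np.percentile(L@by,[.5,99.5]);print("lid",yd,a,b,np.ptp(a),np.ptp(b))
    T=Q[(Q[:,2]>.11)&(Q[:,2]<.14)];print("lip edge min",np.percentile(T@bx,[1,99]),np.percentile(T@by,[1,99]),T[:,2].max())
E
```

```text
scene face n [-0.4213  0.0483  0.9056] pred [-0.4202  0.0486  0.906 ] 955 offset -0.17817190226252821 y range [0.1191 0.3878] z [0.0761 0.116 ]
[[0.66   0.2694 0.095 ]
 [0.6497 0.18   0.095 ]
 [0.6393 0.0906 0.095 ]] tops [[0.6373 0.272  0.1439]
 [0.627  0.1826 0.1439]
 [0.6166 0.0932 0.1439]]
0.09 n 164 y ext [-0.0173  0.0158] s max 0.05534781750635305 x med along slope 0.008996038623883207
0 n 160 y ext [-0.0163  0.015 ] s max 0.05494408819044433 x med along slope 0.008930980599209049
-0.09 n 162 y ext [-0.0171  0.0173] s max 0.05499535677950577 x med along slope 0.00884376535040221
lid 14.0 [0.471 0.653] [-0.4058 -0.2316] 0.18199450345363272 0.17414765195995235
lid 14.5 [0.4679 0.6501] [-0.4107 -0.2366] 0.18221417584648575 0.17408215437335794
lid 15.0 [0.4652 0.6471] [-0.4156 -0.2414] 0.18188779234361568 0.17415820632190432
lip edge min [0.4466 0.631 ] [-0.388  -0.2687] 0.13920999607205675
top face n [-0.4186  0.0457  0.907 ] pred [-0.4202  0.0486  0.906 ] 1001 offset -0.17681647411083057 y range [0.1222 0.389 ] z [0.0766 0.1158]
[[0.6571 0.2719 0.095 ]
 [0.6467 0.1825 0.095 ]
 [0.6364 0.0931 0.095 ]] tops [[0.6344 0.2745 0.1439]
 [0.624  0.1851 0.1439]
 [0.6137 0.0957 0.1439]]
0.09 n 105 y ext [-0.0176  0.0171] s max 0.057427463519373716 x med along slope 0.005991231179593548
0 n 90 y ext [-0.0169  0.0157] s max 0.05822763363719665 x med along slope 0.007124614095122772
-0.09 n 95 y ext [-0.0168  0.0178] s max 0.055500192276662266 x med along slope 0.0071964706817415625
lid 14.0 [0.4751 0.6501] [-0.4026 -0.2286] 0.17508152491489282 0.17408898590379276
lid 14.5 [0.4723 0.6471] [-0.4075 -0.2332] 0.17479959393227718 0.17424932283538444
lid 15.0 [0.4695 0.6446] [-0.4123 -0.238 ] 0.1750663457898956 0.17430972334221576
lip edge min [0.4462 0.6398] [-0.409  -0.2445] 0.1397905299061113
```

>>> {"name": "send_rows", "arguments": {"plan": [[255,0,0,-0.008,0.103],[255,0,0,-0.008,0.103],[255,0,0,-0.008,0.103],[255,0,0,-0.008,0.103],[255,0.014,-0.038,0,0],[255,0.014,-0.038,0,0],[255,0.014,-0.038,0,0],[255,0.014,-0.038,0,0],[255,0.014,-0.038,0,0],[255,0.014,-0.038,0,0],[255,0.014,-0.038,0,0],[255,0.014,-0.038,0,0],[255,0.014,-0.038,0,0],[255,0.014,-0.038,0,0],[255,0.014,-0.038,0,0],[255,0.014,-0.038,0,0],[255,0.014,-0.038,0,0],[255,0.014,-0.038,0,0],[255,0.014,-0.038,0,0],[255,0.014,-0.038,0,0]]}}

```text
time_s: 1.77
position: [0.4754, -0.0183, 0.2684]
tcp_rot: [[0.993, -0.117, -0.0], [-0.117, -0.993, -0.0], [-0.0, 0.0, -1.0]]
force: [0.1, -0.3, 0.2]
opening: 0.005
grasp_force: 0.0
```

>>> {"name": "send_rows", "arguments": {"plan": [[255,0.014,-0.0385,0,0],[255,0.014,-0.0385,0,0],[255,0.014,-0.0385,0,0],[255,0.014,-0.0385,0,0],[255,0.014,-0.0385,0,0],[255,0.014,-0.0385,0,0],[255,0.014,-0.0385,0.01,0],[255,0.014,-0.0385,0.02,0],[255,0,0,0.03,0],[255,0,0,0.02,0],[255,0,0,0,0],[255,0,0,0,0],[255,0,0,0,0]]}}

```text
time_s: 2.85
position: [0.6213, 0.2687, 0.1914]
tcp_rot: [[0.993, -0.117, 0.002], [-0.117, -0.993, 0.0], [0.002, -0.001, -1.0]]
force: [0.1, 0.1, 0.8]
opening: 0.008
grasp_force: 0.0
```

>>> {"name": "send_rows", "arguments": {"plan": [[255,0,-0.006,0.012,0],[255,0,0,0.0106,0],[255,0.0017,0,0.0036,0],[255,0.0013,0,0.0027,0],[255,0,0,0,0],[255,0,0,0,0]]}}

```text
time_s: 3.35
position: [0.6245, 0.2743, 0.1615]
tcp_rot: [[0.993, -0.117, 0.0], [-0.117, -0.993, -0.0], [0.0, 0.0, -1.0]]
force: [-0.6, -0.4, -0.4]
opening: 0.008
grasp_force: 0.0
```

```bash
python3 - <<'E'
from h import *
p,d=capture("scene");q,_=capture("wrist")
a=cv2.resize(p[150:230,270:380],None,fx=4,fy=4,interpolation=2)
b=cv2.resize(q,(427,320))
o=np.zeros((320,440+427,3),np.uint8)[:, :867];o[:,:440]=a;o[:,440:]=b;cv2.imwrite("pics/c1.png",cv2.resize(o,(800,295)));print(read_state()["force"])
E
```

```text
[-0.2585  0.6934  0.4448]
```

View pics/c1.png

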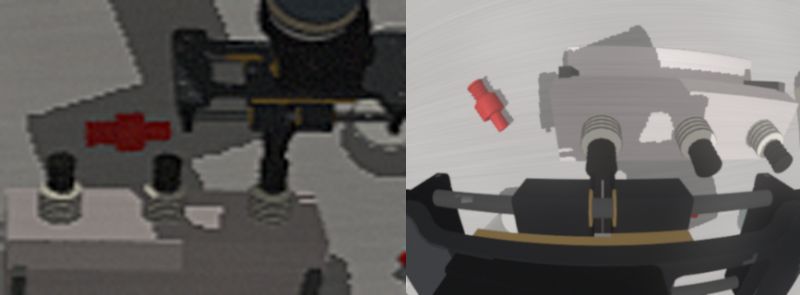

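The tips hang just above the slot_1 bellows (left panel about (272,165)), well aligned. I'll press along the head's axis in steps.

>>> {"name": "send_rows", "arguments": {"plan": [[255,0.00085,0,0.0018,0],[255,0.00085,0,0.0018,0],[255,0.00085,0,0.0018,0],[255,0.00085,0,0.0018,0],[255,0,0,0,0],[255,0,0,0,0]]}}

```text
time_s: 3.95
position: [0.6277, 0.2742, 0.1553]
tcp_rot: [[0.993, -0.117, 0.0], [-0.117, -0.993, 0.0], [0.0, -0.0, -1.0]]
force: [-2.0, -0.5, 6.2]
opening: 0.006
grasp_force: 3.0
```

>>> {"name": "send_rows", "arguments": {"plan": [[255,0.0008,0,0.0018,0],[255,0,0,0,0],[255,0,0,0,0],[255,0,0,0,0]]}}

```text
time_s: 4.28
position: [0.6283, 0.2742, 0.154]
tcp_rot: [[0.993, -0.117, 0.0], [-0.117, -0.993, 0.0], [0.0, -0.0, -1.0]]
force: [-2.3, -0.4, 7.3]
opening: 0.002
grasp_force: 4.2
```

>>> {"name": "send_rows", "arguments": {"plan": [[255,-0.0017,0,-0.0036,0],[255,0,0,0,0],[255,0,0,0,0],[255,0,0,0,0]]}}

```text
time_s: 4.62
position: [0.6271, 0.2742, 0.1563]
tcp_rot: [[0.993, -0.117, 0.001], [-0.117, -0.993, 0.0], [0.001, -0.0, -1.0]]
force: [-0.4, -0.2, 3.2]
opening: 0.003
grasp_force: 1.8
```

```bash
cat >> h.py <<'E'
def avgf(n=4,ax=(-.42,.0486,.906)):
    F=[];
    for i in range(n):
        capture("wrist");s=read_state();F.append(s["force"])
    F=np.array(F);print("pos",np.array(s["position"]),"F",F.mean(0),"axis",F.mean(0)@np.array(ax),"sd",F.std(0),"t",s["time_s"])
E
python3 -c "
from h import *
avgf()"
```

```text
pos [0.627  0.2742 0.1561] F [-0.4554  0.1975  4.0502] axis 3.870319396499034 sd [0.4962 0.5036 0.4039] t 4.8167
```

>>> {"name": "send_rows", "arguments": {"plan": [[255,-0.0013,0,-0.0027,0],[255,0,0,0,0],[255,0,0,0,0]]}}

```text
time_s: 5.07
position: [0.6252, 0.2742, 0.1582]
tcp_rot: [[0.993, -0.117, -0.001], [-0.117, -0.993, -0.0], [-0.001, 0.0, -1.0]]
force: [0.5, 0.2, -1.2]
opening: 0.005
grasp_force: 0.0
```

```bash
python3 -c "
from h import *
avgf()"
```

```text
pos [0.6252 0.2742 0.1583] F [-0.1149 -0.4281  0.0063] axis 0.03312963440442691 sd [0.2903 0.5614 0.3379] t 5.2667
```

>>> {"name": "send_rows", "arguments": {"plan": [[255,0.0011,0,0.0024,0],[255,0.0011,0,0.0024,0],[255,0.0011,0,0.0024,0],[255,0.0007,0,0.0014,0],[255,0,0,0,0],[255,0,0,0,0],[255,0,0,0,0]]}}

```text
time_s: 5.85
position: [0.6284, 0.274, 0.152]
tcp_rot: [[0.993, -0.117, -0.002], [-0.117, -0.993, -0.0], [-0.002, 0.0, -1.0]]
force: [-4.4, -0.0, 9.7]
opening: 0.006
grasp_force: 6.1
```

```bash
python3 -c "
from h import *
avgf(3)"
```

```text
pos [0.6284 0.274  0.1521] F [-6.0726 -0.3464 11.0239] axis 12.521319018197657 sd [0.3616 0.394  0.1996] t 6.0
```

>>> {"name": "send_rows", "arguments": {"plan": [[255,0.0007,0,0.0016,0],[255,0,0,0,0],[255,0,0,0,0]]}}

```text
time_s: 6.25
position: [0.6289, 0.274, 0.1509]
tcp_rot: [[0.993, -0.117, -0.002], [-0.117, -0.993, -0.0], [-0.002, 0.0, -1.0]]
force: [-5.7, 0.5, 13.5]
opening: 0.005
grasp_force: 7.3
```

```bash
python3 -c "
from h import *
avgf(3)"
```

```text
pos [0.6289 0.2739 0.151 ] F [-6.2694 -0.7273 13.0081] axis 14.383172021300748 sd [0.3459 0.5318 0.2111] t 6.4
```

Slot_1 resists with about 14.4 N at 7 mm, so it's a firm candidate. On to slot_2.

>>> {"name": "send_rows", "arguments": {"plan": [[255,-0.004,0,-0.0086,0],[255,-0.004,0,-0.0086,0],[255,0,0.03,0,0],[255,0,0.03,0,0],[255,0,0.03,0,0],[255,0,0,0,0],[255,0,0,0,0],[255,0.0014,0,0.003,0],[255,0.0014,0,0.003,0],[255,0.0014,0,0.003,0],[255,0,0,0,0],[255,0,0,0,0]]}}

```text
time_s: 7.4
position: [0.6159, 0.1857, 0.1564]
tcp_rot: [[0.993, -0.116, -0.0], [-0.116, -0.993, 0.0], [-0.0, -0.0, -1.0]]
force: [-0.3, 0.1, 1.7]
opening: 0.006
grasp_force: 0.5
```

```bash
python3 -c "
from h import *
avgf(2)"
```

```text
pos [0.6158 0.1855 0.1567] F [-0.6665  0.8425  0.7075] axis 0.9618681003514368 sd [0.1922 0.4129 0.1668] t 7.5
```

>>> {"name": "send_rows", "arguments": {"plan": [[255,0.0014,0,0.003,0],[255,0.0014,0,0.003,0],[255,0,0,0,0],[255,0,0,0,0],[255,0,0,0,0]]}}

```text
time_s: 7.92
position: [0.6186, 0.1848, 0.1511]
tcp_rot: [[0.993, -0.117, 0.0], [-0.117, -0.993, 0.001], [-0.0, -0.001, -1.0]]
force: [-3.5, 2.6, 3.8]
opening: 0.006
grasp_force: 2.3
```

```bash
python3 -c "
from h import *
avgf(3)"
```

```text
pos [0.6186 0.1847 0.151 ] F [-1.7742  2.0566  4.4211] axis 4.85063077370285 sd [0.4615 0.2807 0.7475] t 8.0667
```

Slot_2 gives about 4.9 N at 7 mm, so it's weak. On to slot_3.

>>> {"name": "send_rows", "arguments": {"plan": [[255,-0.004,0,-0.0086,0],[255,-0.004,0,-0.0086,0],[255,0,0.03,0,0],[255,0,0.03,0,0],[255,0,0.03,0,0],[255,0,0,0,0],[255,0,0,0,0],[255,0.0014,0,0.003,0],[255,0.0014,0,0.003,0],[255,0.0014,0,0.003,0],[255,0.0014,0,0.003,0],[255,0,0,0,0],[255,0,0,0,0]]}}

```text
time_s: 9.15
position: [0.6057, 0.0961, 0.1557]
tcp_rot: [[0.993, -0.116, -0.0], [-0.116, -0.993, 0.0], [-0.0, -0.0, -1.0]]
force: [-0.4, 1.1, 2.0]
opening: 0.005
grasp_force: 0.7
```

```bash
python3 -c "
from h import *
avgf(2)"
```

```text
pos [0.6056 0.0959 0.156 ] F [-0.8033  1.2766  1.3037] axis 1.58056599394253 sd [0.26   0.626  0.4077] t 9.25
```

>>> {"name": "send_rows", "arguments": {"plan": [[255,0.0014,0,0.003,0],[255,0.0011,0,0.0024,0],[255,0,0,0,0],[255,0,0,0,0],[255,0,0,0,0]]}}

```text
time_s: 9.67
position: [0.608, 0.0954, 0.1508]
tcp_rot: [[0.993, -0.117, -0.0], [-0.117, -0.993, 0.0], [-0.0, -0.0, -1.0]]
force: [-2.0, 3.1, 4.4]
opening: 0.003
grasp_force: 2.7
```

```bash
python3 -c "
from h import *
avgf(3)"
```

```text
pos [0.6081 0.0952 0.1508] F [-1.9751  1.95    5.0334] axis 5.484555235210682 sd [0.0875 0.2848 0.5684] t 9.8167
```

Slot_3 gives about 5.5 N, so it's weak too and **slot_1 holds the firm head**. Now the lid: I'll raise, turn and open the gripper.

>>> {"name": "send_rows", "arguments": {"plan": [[255,-0.004,0,-0.0086,0],[255,-0.004,0,-0.0086,0],[255,0,0,-0.03,0],[255,0,0,-0.03,0],[0,0,0,-0.03,-0.121],[0,0,0,0,-0.121],[0,0,0,0,-0.121],[0,0,0,0,-0.121],[0,0,0,0,-0.121],[0,0,0,0,-0.121],[0,0,0,0,-0.121],[0,0,0,0,-0.121],[0,0,0,0,-0.121],[0,0,0,0,-0.121],[0,0,0,0,-0.121],[0,0,0,0,-0.121],[0,0,0,0,-0.121],[0,0,0,0,-0.121],[0,0,0,0,-0.121],[0,0,0,0,-0.121]]}}

```text
time_s: 11.48
position: [0.6003, 0.0953, 0.2583]
tcp_rot: [[-0.251, 0.968, 0.001], [0.968, 0.251, -0.001], [-0.001, 0.001, -1.0]]
force: [-0.4, 0.4, -0.1]
opening: 0.993
grasp_force: 0.0
```

>>> {"name": "send_rows", "arguments": {"plan": [[0,-0.033,-0.017,0,0],[0,-0.033,-0.017,0,0],[0,-0.033,-0.017,0,0],[0,-0.033,-0.017,0,0],[0,-0.033,-0.017,0,0],[0,-0.033,-0.017,0,0],[0,-0.033,-0.017,0,0],[0,-0.033,-0.017,0,0],[0,0,0,0.03,0],[0,0,0,0.03,0],[0,0,0,0,0],[0,0,0,0,0]]}}

```text
time_s: 12.48
position: [0.532, -0.1932, 0.197]
tcp_rot: [[-0.245, 0.97, -0.003], [0.97, 0.245, 0.001], [0.002, -0.003, -1.0]]
force: [-0.5, 0.3, 0.7]
opening: 1.002
grasp_force: 0.0
```

```bash
cat >> h.py <<'E'
BX=np.array([.968,.2504,0]);BY=np.array([-.2504,.968,0])
def box():
    s=read_state();p=np.array(s["position"]);print("bx %.4f by %.4f z %.4f"%(p@BX,p@BY,p[2]),"F b",np.array(s["force"])@BX,np.array(s["force"])[2],"t",s["time_s"])
E
python3 -c "
from h import *
p,_=capture('scene');cv2.imwrite('pics/lid1.png',cv2.resize(p[140:260,130:290],None,fx=4,fy=4,interpolation=2));box()"
```

```text
bx 0.4678 by -0.3209 z 0.1984 F b 1.6787962271988213 -0.6884151609298317 t 12.5333
```

View pics/lid1.png

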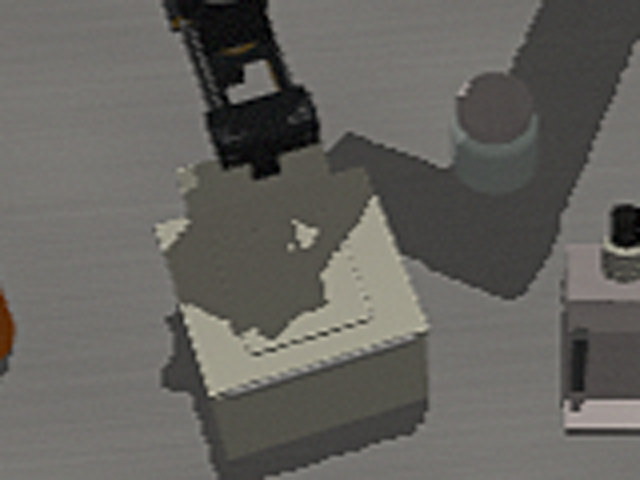

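The gripper is centred over the lip (image about (265,160)). Next I descend with the outer finger in front of the lip.

>>> {"name": "send_rows", "arguments": {"plan": [[0,0,0,0.03,0],[0,0,0,0.03,0],[0,0,0,0.01,0],[0,0,0.009,0,0],[0,0,0.009,0,0],[0,0,0.006,0,0],[0,0,0,0,0],[0,0,0,0,0]]}}

```text
time_s: 13.2
position: [0.5571, -0.1881, 0.1296]
tcp_rot: [[-0.248, 0.969, -0.0], [0.969, 0.248, -0.003], [-0.003, -0.001, -1.0]]
force: [-4.5, -2.7, 0.9]
opening: 0.999
grasp_force: 2.2
```

```bash
python3 -c "
from h import *
avgf(2,BX);box()"
```

```text
pos [ 0.5571 -0.1881  0.1295] F [-3.7071 -2.1384  1.9916] axis -4.123917264857768 sd [0.1359 0.3253 1.2458] t 13.3
bx 0.4922 by -0.3216 z 0.1295 F b -3.910858658159814 3.2374116494652387 t 13.3
```

>>> {"name": "send_rows", "arguments": {"plan": [[0,0,0.0015,0,0],[0,0,0.0015,-0.0084,0],[0,0,0.002,-0.0084,0],[0,0,0.0024,-0.0082,0],[0,0,0.0026,-0.0082,0],[0,0,0,0,0]]}}

```text
time_s: 13.8
position: [0.5652, -0.1857, 0.1633]
tcp_rot: [[-0.247, 0.969, -0.003], [0.969, 0.247, -0.002], [-0.002, -0.003, -1.0]]
force: [-6.6, -3.8, 2.0]
opening: 1.0
grasp_force: 4.0
```

```bash
cat >> h.py <<'E'
def lid():
    # lid angle from scene cloud: points in the box strip above z .112 
    p,d=capture("top");W=cloud(d,calibration("top")).reshape(-1,3);b=W@BX-.641;y=W@BY+.322;z=W[:,2]-.101
    m=(abs(y)<.088)&(abs(y)>.048)&(b>-.19)&(b<.12)&(z>-.015)&(z<.22)
    r=np.hypot(b,z);m&=(r>.05)&(r<.172);a=np.degrees(np.arctan2(z[m],-b[m]))
    print("lid deg pct",np.percentile(a,[10,25,50,75,90]) if m.any() else None,m.sum())
E
python3 -c "
from h import *
avgf(1,BX);box();lid()"
```

```text
pos [ 0.565  -0.1857  0.1628] F [-6.6217 -4.5487  2.0587] axis -7.548814743518815 sd [0. 0. 0.] t 13.85
bx 0.5004 by -0.3213 z 0.1628 F b -7.548814743518815 2.058706735507848 t 13.85
lid deg pct [ 9.2162 11.3302 12.7753 14.5063 16.8767] 157
```

>>> {"name": "send_rows", "arguments": {"plan": [[0,0,0.003,-0.008,0],[0,0,0.0033,-0.008,0],[0,0,0.0037,-0.0077,0],[0,0,0.004,-0.0077,0],[0,0,0.0043,-0.0074,0],[0,0,0.0047,-0.0073,0],[0,0,0.005,-0.007,0],[0,0,0.0052,-0.007,0],[0,0,0,0,0]]}}

```text
time_s: 14.65
position: [0.5978, -0.1773, 0.2245]
tcp_rot: [[-0.246, 0.969, -0.002], [0.969, 0.246, -0.003], [-0.002, -0.002, -1.0]]
force: [-7.7, -2.1, 6.4]
opening: 0.999
grasp_force: 4.2
```

```bash
python3 -c "
from h import *
avgf(1,BX);box();lid()"
```

```text
pos [ 0.5973 -0.1774  0.2239] F [-8.0836 -1.9826  6.1166] axis -8.321373103593183 sd [0. 0. 0.] t 14.7
bx 0.5338 by -0.3213 z 0.2239 F b -8.321373103593183 6.116558629796347 t 14.7
lid deg pct [-0.7589 31.2141 33.5061 36.0299 38.4408] 101
```

>>> {"name": "send_rows", "arguments": {"plan": [[0,0,0.0065,-0.006,0],[0,0,0.007,-0.005,0],[0,0,0.0075,-0.005,0],[0,0,0.0075,-0.005,0],[0,0,0.0075,-0.004,0],[0,0,0.0075,-0.003,0],[0,0,0.008,-0.001,0],[0,0,0.008,-0.001,0],[0,0,0.008,-0.001,0],[0,0,0,0,0]]}}

```text
time_s: 15.58
position: [0.6664, -0.16, 0.2546]
tcp_rot: [[-0.246, 0.969, 0.006], [0.969, 0.246, -0.001], [-0.003, 0.005, -1.0]]
force: [0.5, 0.1, 0.0]
opening: 0.996
grasp_force: 0.3
```

```bash
python3 -c "
from h import *
avgf(1,BX);box();lid()
p,_=capture('scene');cv2.imwrite('pics/lid2.png',cv2.resize(p[120:260,130:290],None,fx=4,fy=4,interpolation=2))"
```

```text
pos [ 0.6662 -0.1598  0.2534] F [-0.3192 -0.5481 -0.0138] axis -0.44618794683588714 sd [0. 0. 0.] t 15.6333
bx 0.6048 by -0.3214 z 0.2534 F b -0.44618794683588714 -0.013792060016250995 t 15.6333
lid deg pct [-4.2362 -1.7917  0.9929 63.3794 64.2175] 90
```

View pics/lid2.png

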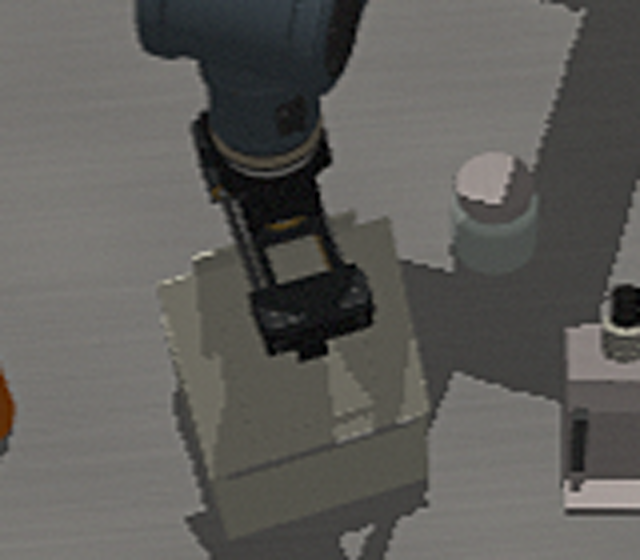

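The lid is up at about 62°, resting on the outer finger (image about (310,330)). Continuing past vertical.

>>> {"name": "send_rows", "arguments": {"plan": [[0,0,0.008,-0.0014,0],[0,0,0.008,-0.0014,0],[0,0,0.008,-0.0014,0],[0,0,0.008,-0.0014,0],[0,0,0.008,-0.0014,0],[0,0,0.008,-0.0014,0],[0,0,0.008,-0.0014,0],[0,0,0.008,-0.0014,0],[0,0,0.008,-0.0014,0],[0,0,0.008,-0.0014,0],[0,0,0.008,-0.0014,0],[0,0,0.008,0,0],[0,0,0.004,0,0],[0,0,0,0,0],[0,0,0,0,0],[0,0,0,0,0],[0,0,0,0,0]]}}

```text
time_s: 17.15
position: [0.7604, -0.1358, 0.2675]
tcp_rot: [[-0.245, 0.969, -0.0], [0.969, 0.245, 0.0], [0.0, -0.0, -1.0]]
force: [-0.1, -0.8, 0.6]
opening: 0.999
grasp_force: 0.0
```

```bash
python3 -c "
from h import *
avgf(1,BX);box();lid()"
```

```text
pos [ 0.7604 -0.1358  0.2675] F [ 0.6532 -0.515   0.5441] axis 0.5033328767406424 sd [0. 0. 0.] t 17.2
bx 0.7021 by -0.3219 z 0.2675 F b 0.5033328767406424 0.5441066180041554 t 17.2
lid deg pct [ -4.1297  -0.8156 102.9322 104.028  104.7092] 195
```

The lid stays open at about 103° with no contact. I'll lift out and go to the firm head.

>>> {"name": "send_rows", "arguments": {"plan": [[0,0,0,-0.03,0],[0,0,0,-0.03,0],[0,0,0,-0.03,0],[0,0,0,0,0],[0,0.038,0,0,0],[0,0.038,0,0,0],[0,0.038,0,0,0],[0,0.038,0,0,0],[0,0.038,0,0,0],[0,0.038,0,0,0],[0,0.038,0,0,0],[0,0.038,0,0,0],[0,0.038,0,0,0],[0,0.038,0,0,0],[0,0.038,0,0,0],[0,0,0,0.025,-0.1208],[0,0,0,0.025,-0.1208],[0,0,0,0.025,-0.1208],[0,0,0,0.02,-0.1208],[0,0,0,0,-0.1208]]}}

```text
time_s: 18.92
position: [0.655, 0.2689, 0.2567]
tcp_rot: [[-0.757, 0.654, -0.01], [0.654, 0.757, -0.002], [0.006, -0.008, -1.0]]
force: [-0.8, 0.2, -0.7]
opening: 1.001
grasp_force: 0.0
```

>>> {"name": "send_rows", "arguments": {"plan": [[0,0,0,0,-0.1208],[0,0,0,0,-0.1208],[0,0,0,0,-0.1208],[0,0,0,0,-0.1208],[0,0,0,0,-0.1208],[0,0,0,0,0],[0,0,0,0,0]]}}

```text
time_s: 19.5
position: [0.6581, 0.2694, 0.2626]
tcp_rot: [[-0.993, 0.118, 0.0], [0.118, 0.993, 0.0], [-0.0, 0.0, -1.0]]
force: [-0.6, 0.6, -0.3]
opening: 1.001
grasp_force: 0.0
```

```bash
python3 - <<'E'
from h import *
s=read_state();T=np.array(s["tcp_rot"]);p=np.array(s["position"]);print(p,T.tolist(),s["joint_positions"],s["time_s"])
yaw=np.radians(-6.6);ex=np.array([np.cos(yaw),np.sin(yaw),0])
g=np.array([.6585,.2706,.113])-.005*ex
print("target",g,"tool shift",T.T@(g-p))
lid()
p_,d=capture("top");c=calibration("top");W=cloud(d,c);np.save("pics/top1.npy",d);cv2.imwrite("pics/top1.png",p_)
q_,d2=capture("scene");np.save("pics/scene1.npy",d2);cv2.imwrite("pics/scene1.png",q_)
# block top points and rim
for n,dd in(("top",d),("scene",d2)):
    W=cloud(dd,calibration(n)).reshape(-1,3);b=W@BX;y=W@BY
    m=(b>.46)&(b<.66)&(abs(y+.322)<.1)&(W[:,2]>.028)&(W[:,2]<.040);print(n,"block",m.sum(),np.percentile(b[m],[1,50,99]) if m.any() else '',np.percentile(y[m],[1,50,99]) if m.any() else '',np.median(W[m,2]))
    m=(b>.46)&(b<.66)&(abs(y+.322)<.1)&(W[:,2]>.094)&(W[:,2]<.102);print("rim",m.sum(),np.percentile(b[m],[2,98]),np.percentile(y[m],[2,98]))
o=cv2.resize(p_[145:225,255:345],None,fx=5,fy=5,interpolation=2);o2=cv2.resize(q_[160:260,155:255],(400,400),interpolation=2)
cv2.imwrite("pics/port.png",np.hstack([cv2.resize(o,(400,400)),o2]))
E
```

```text
[0.6581 0.2694 0.2626] [[-0.9930353917661195, 0.11781636316502672, 0.00012357376833230222], [0.11781637005615567, 0.9930353973771842, 5.002728186128585e-05], [-0.00011681909373337, 6.423787426120389e-05, -0.9999999911133973]] [ 13.2822  35.8972  66.6495   0.0012  77.4457 -69.9519] 19.5
target [0.6535 0.2712 0.113 ] tool shift [0.0047 0.0012 0.1496]
lid deg pct [ -2.5597 102.2719 103.8315 104.5596 105.2994] 523
top block 605 [0.4831 0.5518 0.639 ] [-0.4026 -0.3223 -0.2363] 0.034042453275678675
rim 188 [0.4829 0.644 ] [-0.4057 -0.2359]
scene block 374 [0.4831 0.5178 0.6466] [-0.4074 -0.3234 -0.242 ] 0.03407335198512762
rim 171 [0.4822 0.6489] [-0.4083 -0.2388]
```

View pics/port.png

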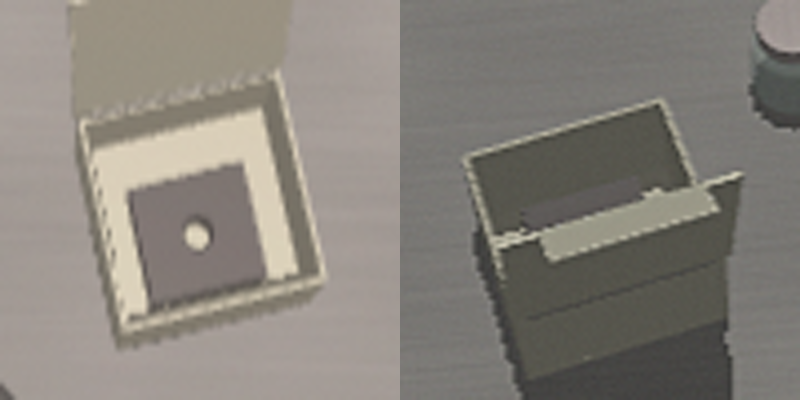

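The lid is open and the port shows as the hole in the grey block at crop (199,234). Now I descend on the slot_1 head and grip its collar.

>>> {"name": "send_rows", "arguments": {"plan": [[0,0.0047,0.0012,0.035,0],[0,0,0,0.035,0],[0,0,0,0.035,0],[0,0,0,0.03,0],[0,0,0,0.01,0],[0,0,0,0.0036,0],[0,0,0,0,0],[0,0,0,0,0]]}}

```text
time_s: 20.32
position: [0.6552, 0.2717, 0.1159]
tcp_rot: [[-0.993, 0.115, 0.004], [0.115, 0.993, 0.001], [-0.004, 0.001, -1.0]]
force: [0.4, 0.1, -0.1]
opening: 0.997
grasp_force: 0.0
```

```bash
python3 - <<'E'
from h import *
p=cv2.imread("pics/top1.png");c=calibration("top")
# segment block (dark) then hole contour inside
g=cv2.cvtColor(p,cv2.COLOR_BGR2GRAY).astype(int);s=g[182:204,290:312];print(s[::1,::1].tolist() if 0 else '')
m=(g>150).astype(np.uint8);k,l,st,ce=cv2.connectedComponentsWithStats(m[184:200,291:310]);print(st[:5],ce[:5]+[291,184])
print("gray row",g[192,285:316])
print("gray col",g[178:206,300])
def at(u,v,z):
    o,r=ray((u,v),c);q=o+r*(z-o[2])/r[2];return q,q@BX,q@BY
print(at(299.8,191.8,.034))
d=np.load("pics/top1.npy");W=cloud(d,c)
sub=W[180:206,286:316];b=sub@BX;y=sub@BY;hole=(sub[...,2]<.028)&(abs(b-.55)<.022)&(abs(y+.322)<.022)
print("hole px",hole.sum(),np.argwhere(hole).mean(0)+[180,286],b[hole].mean(),y[hole].mean(),np.median(sub[hole][:,2]))
s=read_state();print(s["position"],s["force"])
yaw=np.radians(-6.6);ex=np.array([np.cos(yaw),np.sin(yaw),0])
print(np.array(s["tcp_rot"]).T@(np.array([.6585,.2706,.114])-.005*ex-np.array(s["position"])))
E
```

```text
[[  0   0  19  16 282]
 [  6   6   5   5  22]] [[300.0851 191.4681]
 [298.9091 191.9091]]
gray row [135 114 122 122 121 122 122 122 122 122 122 143 209 209 210 209 203  87
 118 119 121 121 119 120 120 120 121 124 167 209 209]
gray col [193 148 120 119 120 121 120 120 120 118 100  89 151 207 209 208 179 112
 122 121 122 121 122 122 118  99  94 138]
(array([ 0.6123, -0.1753,  0.034 ]), np.float64(0.5488336111101138), np.float64(-0.32298042895416024))
hole px 32 [191.8125 298.9375] 0.5533767376375224 -0.32296190880416614 0.009969216519035595
[0.6552 0.2717 0.1159] [ 0.3785  0.0949 -0.063 ]
[ 0.0016 -0.0007  0.0019]
```

>>> {"name": "send_rows", "arguments": {"plan": [[0,0.0016,0,0.0018,0],[0,0,0,0,0],[255,0,0,0,0],[255,0,0,0,0],[255,0,0,0,0],[255,0,0,0,0],[255,0,0,0,0],[255,0,0,0,0],[255,0,0,0,0],[255,0,0,0,0]]}}

```text
time_s: 21.15
position: [0.652, 0.2714, 0.112]
tcp_rot: [[-0.993, 0.115, -0.0], [0.115, 0.993, -0.0], [0.0, -0.0, -1.0]]
force: [0.3, -0.7, 0.1]
opening: 0.477
grasp_force: 0.0
```

>>> {"name": "send_rows", "arguments": {"plan": [[255,0,0,0,0],[255,0,0,0,0],[255,0,0,0,0],[255,0,0,0,0]]}}

```text
time_s: 21.48
position: [0.652, 0.2715, 0.112]
tcp_rot: [[-0.993, 0.115, -0.0], [0.115, 0.993, 0.0], [0.0, -0.0, -1.0]]
force: [0.1, -0.1, -0.7]
opening: 0.409
grasp_force: 30.0
```

>>> {"name": "send_rows", "arguments": {"plan": [[255,0.0042,0,-0.0091,0],[255,0.0042,0,-0.0091,0],[255,0.0042,0,-0.0091,0],[255,0.0042,0,-0.0091,0],[255,0.0042,0,-0.0091,0],[255,0,0,-0.03,0],[255,0,0,-0.03,0],[255,0,0,-0.03,0],[255,0,0,0,0],[255,0,0,0,0]]}}

```text
time_s: 22.32
position: [0.632, 0.2743, 0.2512]
tcp_rot: [[-0.993, 0.114, 0.006], [0.114, 0.993, 0.001], [-0.006, 0.002, -1.0]]
force: [-1.0, -0.0, -1.4]
opening: 0.408
grasp_force: 30.0
```

```bash
python3 - <<'E'
from h import *
s=read_state();T=np.array(s["tcp_rot"]);p=np.array(s["position"])
P=.5495*BX-.3225*BY;print("port",P,"shift",T.T@(P-p),s["time_s"])
q,d=capture("scene");q2,_=capture("wrist");W=cloud(d,calibration("scene"))
c=calibration("scene");R=np.array(c["rotation"]);v=R.T@(p-np.array(c["xyz"]));u=int(c["cx"]+c["fx"]*v[0]/v[2]);w=int(c["cy"]+c["fy"]*v[1]/v[2])
a=cv2.resize(q[max(w-40,0):w+50,u-45:u+45],(400,400),interpolation=2);cv2.imwrite("pics/grip.png",np.hstack([a,cv2.resize(q2,(400,400))]));print(u,w)
E
```

```text
port [ 0.6127 -0.1746  0.    ] shift [-0.0307 -0.4486  0.2505] 22.3167
349 171
```

View pics/grip.png

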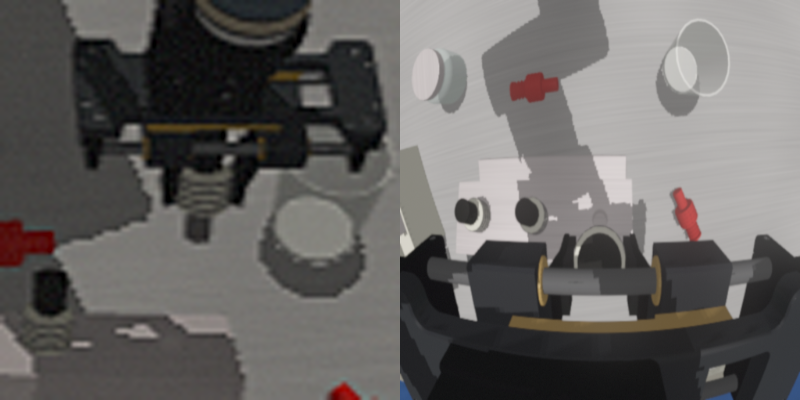

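The collar is firmly held and the plug is clear of the rack (left panel about (200,225)). The two weak heads are still in their slots. Carrying it to the port.

>>> {"name": "send_rows", "arguments": {"plan": [[255,-0.0013,-0.0374,0,0],[255,-0.0013,-0.0374,0,0],[255,-0.0013,-0.0374,0,0],[255,-0.0013,-0.0374,0,0],[255,-0.0013,-0.0374,0,0],[255,-0.0013,-0.0374,0,0],[255,-0.0013,-0.0374,0,0],[255,-0.0013,-0.0374,0,0],[255,-0.0013,-0.0374,0,0],[255,-0.0013,-0.0374,0,0],[255,-0.0013,-0.0374,0,0],[255,-0.0013,-0.0374,0,0],[255,0,0,0.03,0],[255,0,0,0.03,0],[255,0,0,0.03,0],[255,0,0,0,0],[255,0,0,0,0],[255,0,0,0,0]]}}

```text
time_s: 23.92
position: [0.5956, -0.1737, 0.1579]
tcp_rot: [[-0.993, 0.114, 0.0], [0.114, 0.993, -0.0], [-0.0, -0.0, -1.0]]
force: [0.5, 0.5, -0.6]
opening: 0.404
grasp_force: 30.0
```

```bash
cat >> h.py <<'E'
def port():
    s=read_state();T=np.array(s["tcp_rot"]);p=np.array(s["position"]);P=.5495*BX-.3225*BY
    print("shift tcp->port mouth",T.T@(P+[0,0,.034]-p),"F tool",T.T@np.array(s["force"]),"t",s["time_s"],"op",s["opening"],s["grasp_force"])
E
python3 - <<'E'
from h import *
port()
q,d=capture("top");q2,_=capture("wrist")
cv2.imwrite("pics/ins.png",np.hstack([cv2.resize(q[140:230,250:350],(400,400),interpolation=2),cv2.resize(q2,(400,400))]))
E
```

```text
shift tcp->port mouth [-0.0171  0.0011  0.1239] F tool [-0.3968  0.5537  0.6355] t 23.9167 op 0.40436417575406375 30.000599565828452
```

View pics/ins.png

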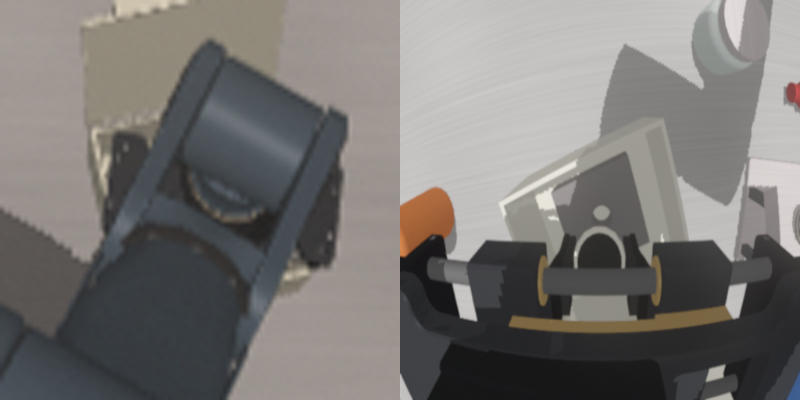

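>>> {"name": "send_rows", "arguments": {"plan": [[255,-0.0016,0.0011,0.025,0],[255,0,0,0.025,0],[255,0,0,0.02,0],[255,0,0,0.008,0],[255,0,0,0,0],[255,0,0,0,0],[255,0,0,0,0]]}}

```text
time_s: 24.6
position: [0.5984, -0.1734, 0.0815]
tcp_rot: [[-0.993, 0.114, 0.003], [0.114, 0.993, -0.002], [-0.004, -0.001, -1.0]]
force: [-0.9, 0.0, -1.5]
opening: 0.407
grasp_force: 30.0
```

```bash
python3 -c "
from h import *
port()"
```

```text
shift tcp->port mouth [-0.0141  0.0005  0.0476] F tool [ 0.9371 -0.0622  1.4783] t 24.6 op 0.40704288077034767 30.000596242316533
```

>>> {"name": "send_rows", "arguments": {"plan": [[255,0.0012,0.0004,0.002,0],[255,0,0,0.003,0],[255,0,0,0.003,0],[255,0,0,0.003,0],[255,0,0,0.002,0],[255,0,0,0,0],[255,0,0,0,0]]}}

```text
time_s: 25.18
position: [0.5972, -0.1727, 0.0667]
tcp_rot: [[-0.993, 0.115, 0.003], [0.115, 0.993, -0.001], [-0.003, -0.001, -1.0]]
force: [3.1, -0.5, -1.0]
opening: 0.406
grasp_force: 30.0
```

```bash
python3 -c "
from h import *
port()"
```

```text
shift tcp->port mouth [-0.0155 -0.0001  0.0328] F tool [-3.1407 -0.1824  0.9627] t 25.1833 op 0.4063454671588771 29.99939965098747
```

The plug is about 11 mm into the port. Moving forward now levers the head upright against the far wall.

>>> {"name": "send_rows", "arguments": {"plan": [[255,-0.002,0,0,0],[255,-0.002,0,0,0],[255,-0.002,0,0,0],[255,-0.002,0,0,0],[255,0,0,0,0],[255,0,0,0,0]]}}

```text
time_s: 25.68
position: [0.6019, -0.1726, 0.066]
tcp_rot: [[-0.993, 0.114, -0.004], [0.114, 0.993, 0.002], [0.005, 0.001, -1.0]]
force: [-3.5, 0.7, 0.3]
opening: 0.406
grasp_force: 30.0
```

```bash
python3 -c "
from h import *
port()"
```

```text
shift tcp->port mouth [-0.0111 -0.0007  0.032 ] F tool [ 3.6052  0.2684 -0.2817] t 25.6833 op 0.40564975891887306 30.001271199871553
```

>>> {"name": "send_rows", "arguments": {"plan": [[255,-0.002,0,0,0],[255,-0.002,0,0,0],[255,-0.002,0,0,0],[255,-0.002,0,0,0],[255,0,0,0,0],[255,0,0,0,0],[255,0,0,0,0]]}}

```text
time_s: 26.27
position: [0.6047, -0.1723, 0.0656]
tcp_rot: [[-0.993, 0.113, -0.016], [0.113, 0.994, 0.005], [0.016, 0.003, -1.0]]
force: [-13.3, -0.2, 6.3]
opening: 0.404
grasp_force: 30.0
```

```bash
python3 -c "
from h import *
port()"
```

```text
shift tcp->port mouth [-0.0086 -0.0015  0.0314] F tool [13.3092 -1.7284 -6.1215] t 26.2667 op 0.40399530202489864 30.01026900135912
```

>>> {"name": "send_rows", "arguments": {"plan": [[255,-0.002,0,0,0],[255,-0.002,0,0,0],[255,-0.002,0,0,0],[255,0,0,0,0],[255,0,0,0,0],[255,0,0,0,0]]}}

```text
time_s: 26.77
position: [0.6123, -0.1731, 0.0657]
tcp_rot: [[-0.993, 0.114, -0.012], [0.114, 0.994, 0.004], [0.013, 0.003, -1.0]]
force: [-9.4, 0.6, 4.1]
opening: 0.406
grasp_force: 30.0
```

```bash
python3 -c "
from h import *
port();print(read_state()['moment'])
p,_=capture('scene');q2,_=capture('wrist');np.save('pics/w.npy',q2)"
```

```text
shift tcp->port mouth [-0.001  -0.0015  0.0317] F tool [ 9.4534 -0.4981 -3.9697] t 26.7667 op 0.40636405412948406 29.99722497537732
[0.2596 1.8407 0.017 ]
```

>>> {"name": "send_rows", "arguments": {"plan": [[255,-0.002,-0.0007,0,0],[255,-0.002,-0.0007,0,0],[255,0,0,0,0],[255,0,0,0,0],[255,0,0,0,0]]}}

```text
time_s: 27.28
position: [0.6166, -0.1745, 0.0656]
tcp_rot: [[-0.993, 0.114, -0.011], [0.114, 0.993, 0.005], [0.012, 0.004, -1.0]]
force: [-8.4, 2.0, 3.1]
opening: 0.405
grasp_force: 30.0
```

```bash
python3 -c "
from h import *
port()
q2,_=capture('wrist');p,_=capture('scene')
cv2.imwrite('pics/up.png',np.hstack([cv2.resize(q2[150:384,150:384],(400,400),interpolation=2),cv2.resize(p[130:250,150:270],(400,400),interpolation=2)]))"
```

```text
shift tcp->port mouth [ 0.0035 -0.0007  0.0317] F tool [ 8.5701  1.0481 -3.0195] t 27.2833 op 0.4054343871588785 30.00099342316389
```

View pics/up.png

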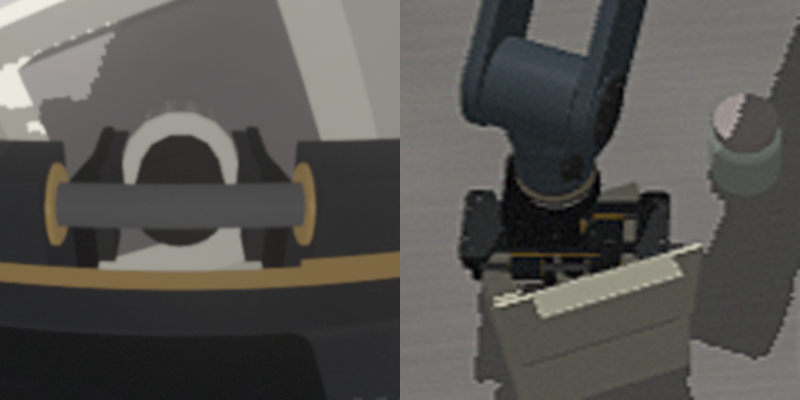

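Wrist view: the collar ring (about (180,175)) now looks concentric with the bellows, so the head is close to upright. Scene view: the lid stands open and the jar is untouched. I'll recentre and lower.

>>> {"name": "send_rows", "arguments": {"plan": [[255,0.003,0,0,0],[255,0.003,0,0,0],[255,0,0,0.003,0],[255,0,0,0.003,0],[255,0,0,0.002,0],[255,0,0,0,0],[255,0,0,0,0]]}}

```text
time_s: 27.97
position: [0.615, -0.1754, 0.0578]
tcp_rot: [[-0.993, 0.115, -0.002], [0.115, 0.993, 0.001], [0.002, 0.001, -1.0]]
force: [-2.7, 3.4, -1.8]
opening: 0.406
grasp_force: 30.0
```

```bash
python3 -c "
from h import *
port()"
```

```text
shift tcp->port mouth [0.0024 0.0006 0.0238] F tool [3.031  3.0971 1.8252] t 27.9667 op 0.4062288623307516 30.00360351987183
```

>>> {"name": "send_rows", "arguments": {"plan": [[255,0.001,0.0006,0,0],[255,0,0,0.002,0],[255,0,0,0.002,0],[255,0,0,0.002,0],[255,0,0,0,0],[255,0,0,0,0]]}}

```text
time_s: 28.47
position: [0.6152, -0.1755, 0.0535]
tcp_rot: [[-0.993, 0.115, 0.001], [0.115, 0.993, -0.0], [-0.001, -0.0, -1.0]]
force: [-3.7, 3.6, 5.0]
opening: 0.407
grasp_force: 30.0
```

```bash
python3 -c "
from h import *
port()"
```

```text
shift tcp->port mouth [0.0026 0.0006 0.0195] F tool [ 4.0478  3.1256 -5.0209] t 28.4667 op 0.4065967383974621 30.001280140131712
```

>>> {"name": "send_rows", "arguments": {"plan": [[255,0,0,0.002,0],[255,0,0,0.001,0],[255,0,0,0,0],[255,0,0,0,0]]}}

```text
time_s: 28.8
position: [0.6166, -0.1759, 0.052]
tcp_rot: [[-0.993, 0.115, 0.005], [0.115, 0.993, -0.002], [-0.005, -0.001, -1.0]]
force: [-2.8, 3.8, 10.6]
opening: 0.405
grasp_force: 30.0
```

```bash
python3 -c "
from h import *
port()"
```

```text
shift tcp->port mouth [0.0042 0.0009 0.018 ] F tool [  3.1686   3.3961 -10.576 ] t 28.8 op 0.40533418067362503 30.001287097111344
```

Seated with about 10 N on the block. Releasing and lifting clear.

>>> {"name": "send_rows", "arguments": {"plan": [[0,0,0,0,0],[0,0,0,0,0],[0,0,0,0,0],[0,0,0,0,0],[0,0,0,0,0],[0,0,0,0,0],[0,0,0,-0.02,0],[0,0,0,-0.03,0],[0,0,0,-0.03,0],[0,0,0,-0.03,0],[255,0,0,0,0],[255,0,0,0,0],[255,0,0,0,0]]}}

```text
time_s: 29.88
position: [0.6141, -0.1751, 0.159]
tcp_rot: [[-0.993, 0.115, -0.001], [0.115, 0.993, 0.0], [0.001, 0.0, -1.0]]
force: [-0.1, 0.4, 0.1]
opening: 0.85
grasp_force: 0.0
```

```bash
python3 - <<'E'
from h import *
port();lid()
for n in("top","scene","wrist"):
    q,d=capture(n);cv2.imwrite(f"pics/{n}9.png",q);np.save(f"pics/{n}9.npy",d)
    if n=="wrist":break
    W=cloud(d,calibration(n)).reshape(-1,3);r=np.hypot(W@BX-.5495,W@BY+.3225)
    m=(r<.03)&(W[:,2]>.04)&(W[:,2]<.1);print(n,m.sum(),np.percentile(W[m,2],[5,50,95,99]) if m.any() else '')
# wrist fisheye: depth along axis -> points
c=calibration("wrist");v,u=np.mgrid[:384,:512];x=(u-c["cx"])/c["fx"];y=(v-c["cy"])/c["fy"];t=np.hypot(x,y);k=np.where(t>1e-6,np.tan(np.clip(t,0,1.5))/np.maximum(t,1e-6),1)
P=np.stack([x*k*d,y*k*d,d],-1)@np.array(c["rotation"]).T+np.array(c["xyz"])
b=P@BX-.5495;yy=P@BY+.3225;z=P[...,2];g=q.max(2)
m=(np.hypot(b,yy)<.04)&(z>.04)&(z<.12)&(d>0)&(t<1.4);print("wrist n",m.sum())
for lo,hi in((.055,.064),(.064,.075),(.075,.083),(.083,.092)):
    mm=m&(z>lo)&(z<=hi)
    if mm.sum():print(lo,mm.sum(),"b",np.percentile(b[mm],[2,50,98]),"y",np.percentile(yy[mm],[2,50,98]),"z",np.median(z[mm]),"gray",np.median(g[mm]))
E
```

```text
shift tcp->port mouth [0.0013 0.0003 0.125 ] F tool [ 0.1018  0.4011 -0.1142] t 29.8833 op 0.849611791633419 0.0
lid deg pct [ 70.2443  79.8742 103.7294 104.495  105.2169] 474
top 0 
scene 61 [0.0612 0.087  0.0922 0.0939]
wrist n 1608
0.055 528 b [-0.0172 -0.0094  0.0114] y [-0.0175  0.0043  0.0162] z 0.06059143121412086 gray 148.0
0.064 100 b [-0.0117 -0.0094  0.0007] y [-0.0091  0.0039  0.0115] z 0.07018724503377419 gray 72.0
0.075 65 b [-0.0115 -0.0095 -0.0002] y [-0.0085  0.0041  0.0114] z 0.07743352271063031 gray 51.0
0.083 788 b [-0.0114 -0.0003  0.0112] y [-0.0116 -0.0006  0.0104] z 0.08874873955296458 gray 50.0
```

The head stands upright and fully home: collar top 60.6 mm, bellows top 88.7 mm, centred within 1 mm. Now priming.

>>> {"name": "send_rows", "arguments": {"plan": [[255,-0.0013,0,0,0],[255,0,0,0,0],[255,0,0,0,0],[255,0,0,0,0],[255,0,0,0,0],[255,0,0,0,0],[255,0,0,0,0],[255,0,0,0,0],[255,0,0,0.02,0],[255,0,0,0.02,0],[255,0,0,0.01,0],[255,0,0,0.003,0],[255,0,0,0,0],[255,0,0,0,0]]}}

```text
time_s: 31.25
position: [0.6164, -0.1757, 0.1071]
tcp_rot: [[-0.993, 0.115, 0.001], [0.115, 0.993, -0.0], [-0.001, -0.0, -1.0]]
force: [-0.5, -0.4, 0.3]
opening: 0.007
grasp_force: 0.0
```

```bash
python3 -c "
from h import *
port();avgf(1,[0,0,1])"
```

```text
shift tcp->port mouth [0.0039 0.0007 0.0731] F tool [ 0.4917 -0.4633 -0.2704] t 31.25 op 0.007118251317967447 0.0
pos [ 0.6166 -0.1758  0.1075] F [-0.6262  0.3163  0.8973] axis 0.8973132299914715 sd [0. 0. 0.] t 31.3
```

>>> {"name": "send_rows", "arguments": {"plan": [[255,0.004,0.0005,0,0],[255,0,0,0,0],[255,0,0,0.003,0],[255,0,0,0.003,0],[255,0,0,0.003,0],[255,0,0,0.002,0],[255,0,0,0,0],[255,0,0,0,0],[255,0,0,0,0]]}}

```text
time_s: 32.05
position: [0.6125, -0.1747, 0.0974]
tcp_rot: [[-0.993, 0.114, 0.001], [0.114, 0.993, -0.001], [-0.001, -0.001, -1.0]]
force: [-1.8, 2.0, 10.7]
opening: 0.006
grasp_force: 5.2
```

```bash
python3 -c "
from h import *
port();avgf(2,[0,0,1])"
```

```text
shift tcp->port mouth [-0.0001  0.0002  0.0634] F tool [  1.9932   1.7889 -10.7139] t 32.05 op 0.005893165646800317 5.220719987992197
pos [ 0.6125 -0.1747  0.0974] F [-2.35    1.2861 10.668 ] axis 10.668041345980125 sd [0.1179 0.3545 0.0364] t 32.15
```

>>> {"name": "send_rows", "arguments": {"plan": [[255,0,0,0.002,0],[255,0,0,0.0008,0],[255,0,0,0,0],[255,0,0,0,0],[255,0,0,0,0]]}}

```text
time_s: 32.57
position: [0.6125, -0.1747, 0.0954]
tcp_rot: [[-0.993, 0.114, 0.001], [0.114, 0.993, -0.001], [-0.002, -0.001, -1.0]]
force: [-3.3, 2.1, 14.9]
opening: 0.006
grasp_force: 7.2
```

```bash
python3 -c "
from h import *
avgf(2,[0,0,1])"
```

```text
pos [ 0.6125 -0.1747  0.0954] F [-3.1899  1.4181 14.6543] axis 14.654261373387403 sd [0.0502 0.2713 0.4541] t 32.6667
```

7 mm at 14.7 N, primed. Retreating straight up and checking the final state.

>>> {"name": "send_rows", "arguments": {"plan": [[255,0,0,-0.01,0],[255,0,0,-0.02,0],[255,0,0,-0.03,0],[255,0,0,-0.03,0],[255,0.01,0,-0.03,0],[255,0.03,0,-0.03,0],[255,0.03,0,0,0],[255,0.03,0,0,0],[255,0.03,0,0,0],[255,0,0,0,0],[255,0,0,0,0]]}}

```text
time_s: 33.58
position: [0.4819, -0.1592, 0.2423]
tcp_rot: [[-0.993, 0.115, -0.001], [0.115, 0.993, 0.0], [0.001, 0.0, -1.0]]
force: [-0.1, -0.8, -0.6]
opening: 0.009
grasp_force: 0.0
```

```bash
python3 - <<'E'
from h import *
lid()
for n in("scene","top"):
    q,d=capture(n);W=cloud(d,calibration(n));p0=cv2.imread(f"pics/{n}0.png");d0=np.load(f"pics/{n}0.npy")
    V=W.reshape(-1,3);b=V@BX-.5495;y=V@BY+.3225
    m=(np.hypot(b,y)<.02)&(V[:,2]>.045)&(V[:,2]<.1);m2=m&(V[:,2]>.08)
    print(n,"head z99",np.percentile(V[m,2],[50,99]) if m.any() else None,"top centre",(b[m2].mean(),y[m2].mean()) if m2.any() else None)
    for k,(u,v) in (dict(spray=(120,213),jar=(254,172),beaker=(378,172),w2=(315,198),w3=(286,198)) if n=="scene" else dict(spray=(373,198),jar=(250,233),beaker=(134,214),w2=(202,179),w3=(227,182))).items():
        s=np.s_[v-9:v+10,u-9:u+10];print(k,"diff",np.median(abs(q[s].astype(int)-p0[s])),"dz",np.median(abs(d[s]-d0[s])))
print(read_state()["time_s"],read_state()["force"])
E
```

```text
lid deg pct [ -1.7213 102.9871 103.8454 104.5777 105.5115] 468
scene head z99 [0.0863 0.0953] top centre (np.float64(0.0009161176716733345), np.float64(-0.0034105090137960493))
spray diff 3.0 dz 0.003255725
jar diff 15.0 dz 0.0038012266
beaker diff 5.0 dz 0.0037548542
w2 diff 6.0 dz 0.0035824776
w3 diff 6.0 dz 0.0037513971
top head z99 [0.0833 0.0855] top centre (np.float64(-0.0011031470252251263), np.float64(-0.005655167561522956))
spray diff 1.0 dz 0.0028024912
jar diff 92.0 dz 0.0034662485
beaker diff 2.0 dz 0.0039771795
w2 diff 3.0 dz 0.0038021803
w3 diff 3.0 dz 0.0036200285
33.7333 [-0.1045 -0.4548  0.2686]
```

```bash
python3 -c "
from rig import *
print(hand_in())"
```

```text
the job is handed in; nothing more can be done
None
```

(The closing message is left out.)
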